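# Close and pin a split suppository mould, then squeeze it shut

### The job

Swing the loose half of the aluminium split mould shut against its fixed half, then take the knob-headed locking pin out of its white stand and push it straight down through the aligned holes of the overlapping lugs until its collar sits on the top lug. Let go of the pin, reach down over the middle of the mould and pinch the two halves firmly together between the fingers, with the finger pads on their outer side faces: the program finishes while still holding them squeezed shut. Leave the jar, the bowl and the beaker where they stand.

Things in the scene. Friction and masses are not known exactly. Their poses are not given: they have to be found in the camera images.
- mould: Split mould, fixed to the bench: its fixed aluminium half (block x 0 to 22, y -60 to 60, z 14 to 70 mm) on a steel foot (x -34 to 50, y -105 to 85, z 0 to 12 mm). Origin at bench level under the parting plane x = 0; +y to the hinge end. At its -y end two steel lugs, 36 x 36 x 8 mm, tops at z 70 and 42 mm, with upright 13 mm holes at x 0, y -78 mm.
- swing_face (a point): Point on the swinging half's outer face, 50 mm up, 105 mm along the half from the hinge. The half is an aluminium block 22 x 120 x 56 mm; closed, it fills x -22 to 0, y -60 to 60, z 14 to 70 mm of the mould's frame, and its 12 mm lug (top at z 58 mm, 13 mm hole 145 mm from the hinge axis) lies between the fixed lugs, all holes in line.
- swing_half (a joint): Opening angle of the swinging half, rad: 0 = closed against the fixed half (hard stop), up to 1.3. Seen from above it opens clockwise, its lug end swinging to the mould's -x side. Light friction (0.15 N m), no spring: it stays where it is left. Pushing near the lug end closes it with about 2 N.
- hinge_axis (a point): Top of the vertical hinge axis, at x 0, y 67, z 70 mm in the mould's frame.
- lug_hole (a point): Centre of the mouth of the upper lug's 13 mm hole, on the lug's top face, 70 mm above the bench and level with the top of the halves.
- pin: Loose steel locking pin, about 60 g. Origin on its axis at the collar's underside, z up to the knob. Below: stem 10 mm diameter, 45 mm long, last 7 mm tapered to 4 mm. Above: collar 28 mm diameter, 4 mm thick, then a black knob 22 mm diameter, 4 to 36 mm above the origin, to grip from above. Starts upright in the stand, collar on its top; lift 45 mm to free it.
- pin_tip (a point): Centre of the pin's tapered lower end, 45 mm below its origin.
- stand: Fixed white plastic block 60 x 60 x 52 mm tall with a 13 mm blind hole, 48 mm deep, in the middle of its top, where the pin stands. Origin at the centre of its underside.
- jar: Bystander: white plastic jar with a red lid, 64 mm diameter, 85 mm tall, origin at the centre of its underside. Leave it alone.
- bowl: Bystander: white ceramic bowl, 90 mm diameter, 50 mm tall, origin at the centre of its underside. Leave it alone.
- beaker: Bystander: open glass beaker, 60 mm diameter, 80 mm tall, origin at the centre of its underside. Leave it alone.

How it is judged:
By the outcome, as a careful person would: the job done as asked, in the order asked, and still so for the second after the job is handed in, while the arm keeps its last pose, push and grip.
It also fails if it takes over 61 s, if anything falls off the work surface, if the arm or the gripper's body presses on something with over 40 N, if the wrist force passes 120 N, or if a joint passes its speed limit or range.

### The arm

A 7-joint arm with a two-finger parallel gripper is mounted at the origin on the work surface. World frame = base frame: x ahead of the robot, y to its left, z up, the work surface at z = 0. Lengths are in m, angles in rad, forces in N, time in s.
With the tool pointing down it reaches from about 0.4 to 0.85 m from the base axis. Payload 4.5 kg.
Tool frame: the origin (TCP) lies between the finger pads, 19 mm behind the fingertips; this is the grasp point; z points along the fingers, y is the line along which they close (so a half turn about z gives the same grasp; the last joint's range is limited). The gripper opens to 88 mm and grips with 3 to 60 N. Pads are 18 mm wide; open, the fingers measure 123 mm over their backs; the gripper's body (75 mm by 187 mm) begins 45 mm behind the grasp point.
Start: joints at [1.148, 0.689, -0.195, 1.565, 0.157, 0.902, -0.215], TCP at [0.276, -0.561, 0.257] pointing down, gripper open.
Joint ranges: [-3.01, 3.01], [-0.46, 2.08], [-1.47, 1.51], [0.13, 2.56], [-1, 4.14], [0.04, 2.09], [-2.66, 2.66]. Speed limits (rad/s): [2.57, 2.57, 3.14, 3.14, 3.14, 3.14, 3.14].

### API

Orientations are given as a unit quaternion [x, y, z, w].
In Python, from plant import r, optics gives the robot as it stands.
- The arm moves only by the tool servo_tool, never from a script. Its arguments are lists of equal length, an entry for each row: "translation": the shift along the tool's x, y, z in m, a list of three; "turn": the turn, a rotation vector about the tool's x, y, z in rad, a list of three. In form: {"translation": [[dx, dy, dz], ...], "turn": [[rx, ry, rz], ...]}. A call has 1 to 10 rows; each row shifts and turns the commanded pose from where the row before left it, along the tool's axes as they then stand; what a row does not reach is not made up. A row lasts 1/8 s, in which the tool goes at most 62.5 mm and 10.7 degrees, less where a joint would pass 70% of its speed; a pose out of reach is approached as far as the arm can. A call is refused whole if a number of a shift passes 0.0625 or a number of a turn 0.188, either way. A call with a gripper value outside its range is refused whole. "grip" is the opening, from 0 (shut) to 1 (fully open), set as the call begins (left out, the last holds). The fingers move at their own pace and stop on an object; "grip_force" is the grip in N (left out, the last holds). Time passes only in rows, so rows that do not move let the fingers close. It gives the time, the measured TCP pose, the force, the opening and the grip force at its end, in the units of the state.
- r.get_state(): the state, without advancing time (a new reading comes with each control period).
- optics.snapshot(name): name is "scene" or "top" or "wrist"; returns a dict with "img" (480x640x3 uint8, red, green, blue), "z_map" (480x640 float32, m along the optical axis (not along the pixel's ray), 0 where there is no reading), "mtx" (3x3 intrinsics, pixels), "k1" (the pictures are not rectified: a ray, as slopes to the right and down, at radius r is drawn at 1 + k1 r^2 times it, then the intrinsics apply), "R" (3x3) and "t" (3): a world point X has camera coordinates R X + t. Camera axes: x right, y down, z forward; pixel columns grow to the right and rows downward; lengths in m; the calibration is good to about 2 mm. A picture is of the moment at which its call begins.
- r.finish_job(): hands the job in; it is judged then, once.
The state is a dict: "clock": time; "q": joint angles; "qd": joint speeds; "joint_torque": joint torques, N m; "tool_pos": TCP position; "eef_rot": TCP orientation; "contact_force": force on the tool from outside, world axes, zero at the start; "moment": the same for the moment, N m; "opening": opening from 0.0 (shut) to 1.0 (fully open); "finger_force": force on a finger pad.
Only numpy, scipy, OpenCV 4.12 (cv2) and the standard library are available. Lean on these libraries where they do the work, as an engineer would, in place of code of your own. Each camera call takes 0.05 s, during which the arm holds its last target. There are 200 camera calls.

## Working session

There is one attempt and no reset: what is moved stays moved. The work goes in short steps, Python scripts to look and compute and a tool call to move; the robot and the scene stay as the last step left them, time stands still between calls to the robot, and variables do not carry over. Pictures are saved under pics/ and viewed, at most 10 in all, crops included, and the job is handed in when it is done.

Besides the shell and the picture viewer there is one more tool, called after "Emit:" as name(argument=value, ...) on one line, values as JSON. servo_tool: Moves the arm, as the interface text tells. Its arguments: {"type":"object","properties":{"translation":{"type":"array"},"turn":{"type":"array"},"grip":{"type":"number"},"grip_force":{"type":"number"}},"required":["translation","turn"]}

```bash
mkdir -p pics; ls
cat > h.py <<'E'
import numpy as np, cv2
from plant import r, optics
def snap(n):
    s=optics.snapshot(n); return s
def save(s,f): cv2.imwrite('pics/'+f,cv2.cvtColor(s['img'],cv2.COLOR_RGB2BGR))
def rays(s,uv):
    uv=np.atleast_2d(np.array(uv,float)); K=s['mtx']; d=(uv-[K[0,2],K[1,2]])/[K[0,0],K[1,1]]
    rd=np.linalg.norm(d,axis=1,keepdims=True); x=rd.copy()
    for _ in range(20): x=rd/(1+s['k1']*x**2)
    d=d*(x/np.maximum(rd,1e-12)); return np.c_[d,np.ones(len(d))]
def onplane(s,uv,z):
    d=rays(s,uv)@s['R']; c=-s['R'].T@s['t']; return c+d*((z-c[2])/d[:,2:3])
def cloud(s):
    v,u=np.mgrid[:480,:640]; d=rays(s,np.c_[u.ravel(),v.ravel()]); z=s['z_map'].ravel()
    P=(d*z[:,None]-s['t'])@s['R']; P[z==0]=np.nan; return P.reshape(480,640,3)
def proj(s,X):
    c=np.atleast_2d(X)@s['R'].T+s['t']; d=c[:,:2]/c[:,2:]; d=d*(1+s['k1']*(d**2).sum(1,keepdims=True))
    return d*[s['mtx'][0,0],s['mtx'][1,1]]+[s['mtx'][0,2],s['mtx'][1,2]]
E
python3 - <<'E'
from h import *
for n in ('top','scene'):
    s=snap(n); save(s,n+'0.png'); print(n,-s['R'].T@s['t'],s['k1'],s['mtx'][0,0])
st=r.get_state(); print(st)
E
```

```text
pics
top [ 0.57862671 -0.01577443  0.89548634] 0.006373722541521724 537.9705097942555
scene [1.07707241 0.0067381  0.79340608] 0.002703817340829305 450.7403989124659
{'clock': 0.1, 'q': array([ 1.14781084,  0.68991497, -0.19451397,  1.5662131 ,  0.15728241,
        0.90249277, -0.21510478]), 'qd': array([-0.00105661, -0.00240697, -0.00134631, -0.00301847, -0.0001511 ,
        0.00124866, -0.00043329]), 'joint_torque': array([-3.70115289e-03, -5.28503215e+01, -1.27177566e+00, -1.53839064e+01,
       -5.26238023e-02,  2.01482791e-03,  5.17000228e-05]), 'tool_pos': array([ 0.27539888, -0.56046811,  0.25668795]), 'eef_rot': array([ 9.74025274e-01,  2.26437836e-01, -2.37072771e-04, -7.84992420e-04]), 'contact_force': array([ 0.10282702, -0.64760683, -0.50137045]), 'moment': array([ 0.01681717, -0.02138663,  0.03848016]), 'finger_force': 0.0, 'opening': 1.0016933837342687}
```

View pics/top0.png

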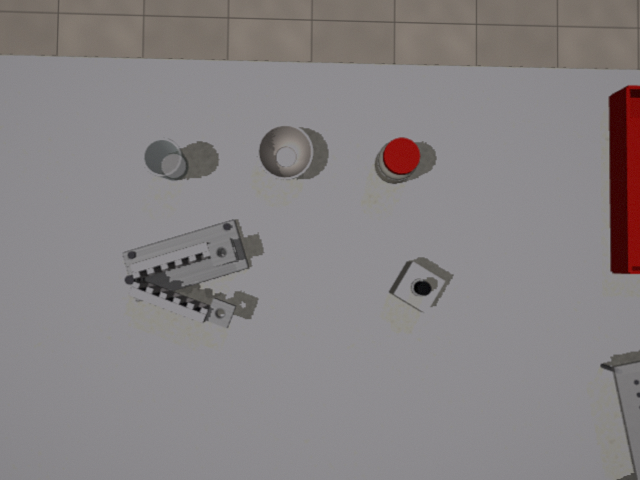

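View pics/scene0.png

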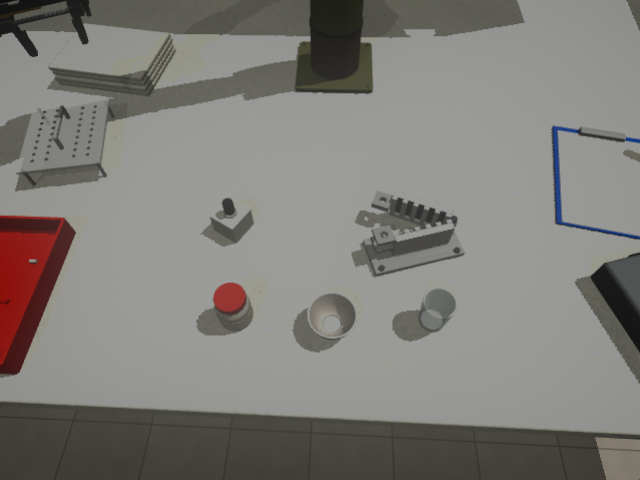

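Top view: the mould's hinge is at (130,280) and the fixed lug hole near (222,252). The open half's lug is at (220,313) and the pin knob at (423,288) in its stand. The bystanders lie beyond, on the +x side. Next I'll measure these.

Run:
```python
from h import *
s=snap('top'); np.save('top.npy',s,allow_pickle=True)
a=cv2.resize(s['img'][210:340,110:260],None,fx=5,fy=5,interpolation=cv2.INTER_CUBIC)[:600]
cv2.imwrite('pics/crop1.png',cv2.cvtColor(a,cv2.COLOR_RGB2BGR))
P=cloud(s)
for n,u,v in (('hinge',130,280),('fixlug',230,244),('fixblk',180,262),('swblk',178,304),('swlug',228,310),('foot',170,246),('knob',423,288),('bench',350,400)):
    print(n,np.round(P[v-1:v+2,u-1:u+2].reshape(-1,3).mean(0),4))
g=s['img'].astype(int)
# points by height and region: stand top
def comp(m,n):
    Q=P[m]; c=np.argwhere(m)[:,::-1].astype(np.float32); print(n,len(c),'px',c.mean(0),'world',np.round(np.nanmean(Q,0),4)); 
    b=cv2.minAreaRect((Q[:,:2]*1000).astype(np.float32)); print('  rect mm',b)
reg=np.zeros((480,640),bool); reg[250:320,380:460]=1
comp(reg&(abs(P[...,2]-.052)<.006),'standtop')
comp(reg&(P[...,2]>.080),'knobtop')
reg[:]=0; reg[215:335,115:250]=1
m=reg&(abs(P[...,2]-.070)<.005); n,l=cv2.connectedComponents(m.astype(np.uint8))
for i in range(1,n):
    if (l==i).sum()>60: comp(l==i,'z70')
comp(reg&(abs(P[...,2]-.012)<.004),'foot')
m=reg&(abs(P[...,2]-.058)<.004);n,l=cv2.connectedComponents(m.astype(np.uint8))
for i in range(1,n):
    if (l==i).sum()>60: comp(l==i,'z58')
```

```text
hinge [0.5507 0.2458 0.0683]
fixlug [0.6071 0.0959 0.0698]
fixblk [0.5788 0.1711 0.0693]
swblk [0.5152 0.1725 0.0701]
swlug [0.5057 0.0987 0.0576]
foot [0.6047 0.201  0.0111]
knob [ 0.5437 -0.1976  0.0861]
bench [ 0.3545 -0.0963 -0.0005]
standtop 1252 px [418.4369 286.6877] world [ 0.5442 -0.1982  0.0511]
  rect mm ((543.9834594726562, -199.70846557617188), (60.88792037963867, 60.29810333251953), 59.3569450378418)
knobtop 167 px [423.87424 287.68265] world [ 0.5442 -0.1988  0.0864]
  rect mm ((544.289306640625, -199.0648193359375), (20.815547943115234, 21.09133529663086), 63.165321350097656)
z70 2573 px [177.75748 275.07697] world [0.559  0.174  0.0689]
  rect mm ((571.4388427734375, 169.55340576171875), (147.15037536621094, 135.2312774658203), 69.64461517333984)
foot 3446 px [189.68747 257.1361 ] world [0.587  0.1686 0.0111]
  rect mm ((564.5709228515625, 170.35699462890625), (121.73504638671875, 190.60665893554688), 17.55038070678711)
z58 501 px [219.99002 312.70657] world [0.5014 0.111  0.0569]
  rect mm ((502.0336608886719, 112.16986846923828), (39.27384567260742, 36.06142807006836), 69.2088851928711)
```

View pics/crop1.png

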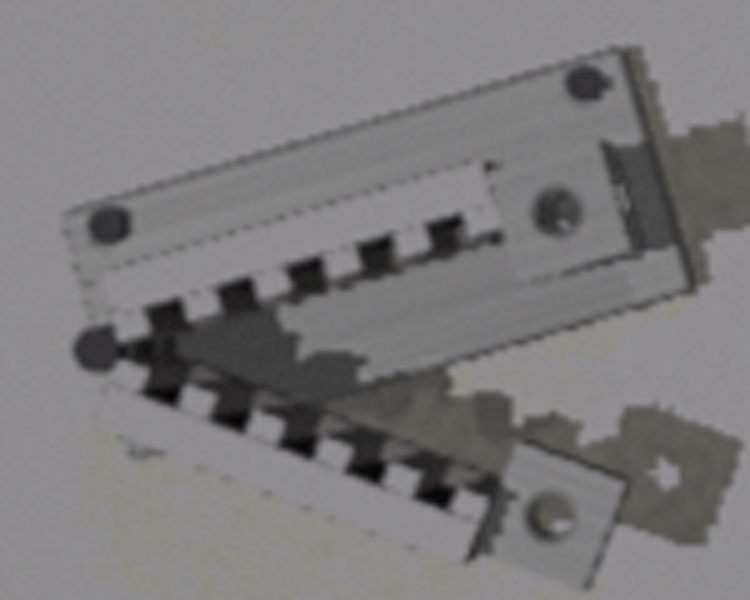

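```bash
cat > est.py <<'E'
from h import *
s=snap('top')
c=lambda x,y:((x+.5)/5+110-.5,(y+.5)/5+210-.5)
H=onplane(s,c(97,349),.07)[0]; L=onplane(s,c(557,211),.07)[0]; S=onplane(s,c(550,516),.058)[0]
print('H',H,'L',L,'S',S,np.linalg.norm(H-L),np.linalg.norm((H-S)[:2]))
y=(H-L)[:2]; print('y ang deg',np.degrees(np.arctan2(y[1],y[0]))); w=(H-S)[:2]; print('sw ang',np.degrees(np.arctan2(w[1],w[0])))
# foot outline straight edges: far edge (x=50)
for n,p in (('foot far hinge corner',(65,212)),('foot far lug corner',(622,47)),('foot near lug corner',(692,290))):
    print(n,onplane(s,c(*p),.012)[0])
# block far edge corners (x=22) z=.07
for n,p in (('blk far hinge',(100,273)),('blk far lug',(487,163))): print(n,onplane(s,c(*p),.07)[0])
t=snap('scene')
P=cloud(t); st=P[(P[...,2]>.080)&(abs(P[...,1]+.2)<.03)&(abs(P[...,0]-.544)<.03)]; print('knob from scene',st.mean(0),st.max(0),st.min(0))
a=t['img'][180:280,350:470]; a=cv2.resize(a,None,fx=6,fy=6,interpolation=cv2.INTER_CUBIC); cv2.imwrite('pics/crop2.png',cv2.cvtColor(a,cv2.COLOR_RGB2BGR))
for z,X in (('H',H),('L',L),('S',S)): print(z,'scene crop px',(proj(t,X)[0]+.5-[350,180])*6-.5)
E
python3 est.py
```

```text
H [0.55164925 0.24678898 0.07      ] L [0.59505003 0.10930215 0.07      ] S [0.50131536 0.11148237 0.058     ] 0.14417439773678037 0.1443654444691664
y ang deg 107.51946097697783
sw ang 69.59486048691095
foot far hinge corner [0.59398244 0.27662204 0.012     ]
foot far lug corner [0.65018091 0.09793467 0.012     ]
foot near lug corner [0.57092131 0.07376728 0.012     ]
blk far hinge [0.57462617 0.24648502 0.07      ]
blk far lug [0.60943537 0.13079571 0.07      ]
knob from scene [ 0.54517325 -0.19859287  0.08623081] [ 0.5543862  -0.18829122  0.08991679] [ 0.53350311 -0.20977844  0.08019902]
H scene crop px [621.61797032 227.83950578]
L scene crop px [202.61414025 323.91868458]
S scene crop px [195.45884382 114.88705881]
```

View pics/crop2.png

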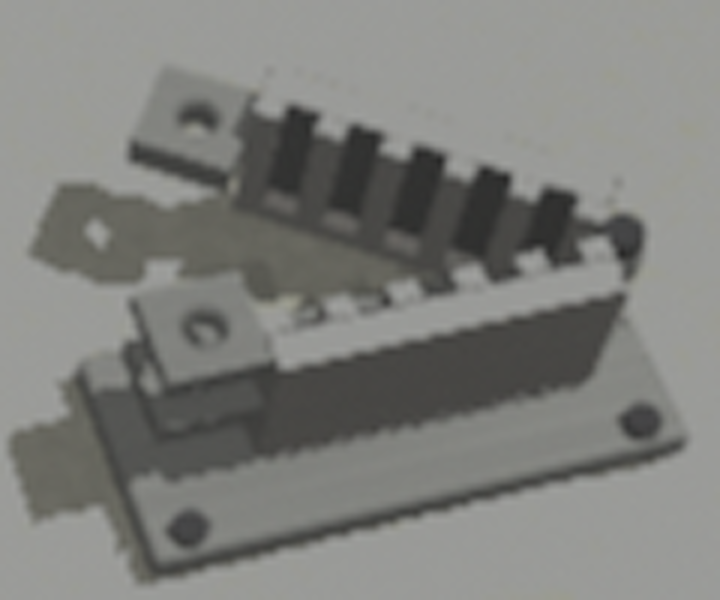

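Emit:
servo_tool(translation=[[0, 0, 0], [0, 0, 0], [0, 0, 0], [0, 0, 0], [0, 0, 0], [0, 0, 0], [0, 0, 0], [0, 0, 0], [0, 0, 0]], turn=[[0, 0, -0.1775], [0, 0, -0.1775], [0, 0, -0.1775], [0, 0, -0.1775], [0, 0, -0.1775], [0, 0, -0.1775], [0, 0, -0.1775], [0, 0, -0.1775], [0, 0, 0]], grip=0)

```text
clock: 1.38
tool_pos: [0.2754, -0.561, 0.2572]
eef_rot: [0.592, 0.806, 0.0, -0.0]
contact_force: [0.1, -0.0, -0.7]
opening: 0.009
finger_force: 0.0
```

```bash
cat > go.py <<'E'
import sys
from h import *
from scipy.spatial.transform import Rotation as R
st=r.get_state(); Rt=R.from_quat(st['eef_rot']); M=Rt.as_matrix(); O=np.array([.5717,.1833]); ex=np.array([.9537,.3007]); ey=np.array([-.3007,.9537])
print('t',st['clock'],'pos',st['tool_pos'].round(4),'q',st['q'].round(2)); print('toolx',M[:,0].round(4),'toolz',M[:,2].round(4),'x yaw',np.degrees(np.arctan2(M[1,0],M[0,0])).round(2))
d=st['tool_pos'][:2]-O; print('mould xy mm',(d@ex*1000).round(1),(d@ey*1000).round(1),'F',st['contact_force'].round(1),'ff',st['finger_force'],'op',round(st['opening'],3))
Rd=R.from_matrix(np.c_[[*ey,0],[*ex,0],[0,0,-1]]); print('turn to mould frame',(Rt.inv()*Rd).as_rotvec().round(4))
for a in sys.argv[1:]:
    v=[float(k) for k in a.split(',')]
    print(a,'shift',(M.T@(np.array(v)-st['tool_pos'])).round(4))
E
python3 go.py .449,.139,.15 .449,.139,.05
```

```text
t 1.375 pos [ 0.2754 -0.561   0.2572] q [ 1.36  0.74 -0.6   1.55  0.47  0.99  0.93]
toolx [-2.991e-01  9.542e-01  5.000e-04] toolz [ 2.e-04  6.e-04 -1.e+00] x yaw 107.41
mould xy mm -506.4 -620.7 F [ 0.1 -0.  -0.7] ff 0.0 op 0.009
turn to mould frame [ 0.0004 -0.0005 -0.0017]
.449,.139,.15 shift [0.616  0.375  0.1076]
.449,.139,.05 shift [0.6159 0.3749 0.2076]
```

Emit:
servo_tool(translation=[[0.044, 0.0268, 0], [0.044, 0.0268, 0], [0.044, 0.0268, 0], [0.044, 0.0268, 0], [0.044, 0.0268, 0], [0.044, 0.0268, 0], [0.044, 0.0268, 0], [0.044, 0.0268, 0], [0.044, 0.0268, 0], [0.044, 0.0268, 0]], turn=[[0, 0, 0], [0, 0, 0], [0, 0, 0], [0, 0, 0], [0, 0, 0], [0, 0, 0], [0, 0, 0], [0, 0, 0], [0, 0, 0], [0, 0, 0]])

```text
clock: 2.62
tool_pos: [0.3992, -0.0591, 0.2577]
eef_rot: [0.593, 0.805, 0.0, 0.0]
contact_force: [0.6, -0.2, 0.3]
opening: 0.007
finger_force: 0.0
```

Emit:
servo_tool(translation=[[0.044, 0.0268, 0.02], [0.044, 0.0268, 0.02], [0.044, 0.0268, 0.02], [0.044, 0.0268, 0.02], [0, 0, 0.02], [0, 0, 0]], turn=[[0, 0, 0], [0, 0, 0], [0, 0, 0], [0, 0, 0], [0, 0, 0], [0, 0, 0]])

```text
clock: 3.38
tool_pos: [0.4471, 0.1395, 0.1565]
eef_rot: [0.592, 0.806, -0.001, -0.0]
contact_force: [-0.4, -0.3, -0.5]
opening: 0.004
finger_force: 0.0
```

```bash
python3 go.py .449,.139,.05
```

```text
t 3.375 pos [0.4471 0.1395 0.1565] q [-0.17  0.69 -0.38  2.11  0.58  0.44 -0.69]
toolx [-0.2999  0.954  -0.001 ] toolz [-0.0022 -0.0018 -1.    ] x yaw 107.45
mould xy mm -132.0 -4.3 F [-0.4 -0.3 -0.5] ff 0.0 op 0.004
turn to mould frame [-0.0026  0.001  -0.0008]
.449,.139,.05 shift [-0.001   0.0019  0.1065]
```

Emit:
servo_tool(translation=[[0, 0, 0.03], [0, 0, 0.03], [0, 0, 0.03], [0, 0, 0.016], [0, 0, 0], [0, 0.01, 0], [0, 0.01, 0], [0, 0.01, 0], [0, 0.01, 0], [0, 0.01, 0]], turn=[[0, 0, 0], [0, 0, 0], [0, 0, 0], [0, 0, 0], [0, 0, 0], [0, 0, 0], [0, 0, 0], [0, 0, 0], [0, 0, 0], [0, 0, 0]])

```text
clock: 4.62
tool_pos: [0.4957, 0.1542, 0.0514]
eef_rot: [0.591, 0.806, -0.001, -0.0]
contact_force: [-2.1, -1.4, 0.3]
opening: 0.002
finger_force: 1.1
```

Emit:
servo_tool(translation=[[0, 0.008, 0], [0, 0.008, 0], [0, 0.006, 0], [0, 0.004, 0], [0, 0.004, 0], [0, 0.003, 0], [0, 0.003, 0], [0, 0, 0]], turn=[[0, 0, 0], [0, 0, 0], [0, 0, 0], [0, 0, 0], [0, 0, 0], [0, 0, 0], [0, 0, 0], [0, 0, 0]])

```text
clock: 5.62
tool_pos: [0.5304, 0.1657, 0.0515]
eef_rot: [0.591, 0.807, 0.001, 0.0]
contact_force: [-1.1, -0.9, -0.6]
opening: 0.006
finger_force: 0.6
```

```bash
python3 go.py
```

```text
t 5.625 pos [0.5304 0.1657 0.0515] q [-0.2   0.93 -0.31  1.9   0.67  0.41 -0.71]
toolx [-3.013e-01  9.535e-01  4.000e-04] toolz [ 9.e-04  7.e-04 -1.e+00] x yaw 107.53
mould xy mm -44.6 -4.3 F [-1.1 -0.9 -0.6] ff 0.631419947676477 op 0.006
turn to mould frame [ 0.0011 -0.0004  0.0006]
```

Emit:
servo_tool(translation=[[0, 0.002, 0], [0, 0.002, 0], [0, 0.001, 0], [0, 0.001, 0], [0, 0, 0]], turn=[[0, 0, 0], [0, 0, 0], [0, 0, 0], [0, 0, 0], [0, 0, 0]])

```text
clock: 6.25
tool_pos: [0.535, 0.1667, 0.0514]
eef_rot: [0.591, 0.807, -0.001, -0.0]
contact_force: [-3.0, -2.9, 2.4]
opening: 0.004
finger_force: 2.3
```

Emit:
servo_tool(translation=[[0, 0.001, 0], [0, 0.001, 0], [0, 0, 0]], turn=[[0, 0, 0], [0, 0, 0], [0, 0, 0]])

```text
clock: 6.62
tool_pos: [0.535, 0.1667, 0.0513]
eef_rot: [0.591, 0.807, -0.002, -0.001]
contact_force: [-7.2, -4.7, 6.2]
opening: 0.002
finger_force: 4.7
```

```bash
python3 go.py
```

```text
t 6.625 pos [0.535  0.1667 0.0513] q [-0.2   0.94 -0.32  1.88  0.66  0.43 -0.7 ]
toolx [-0.3016  0.9534 -0.0015] toolz [-0.0044 -0.0029 -1.    ] x yaw 107.55
mould xy mm -40.0 -4.8 F [-7.2 -4.7  6.2] ff 4.65661852969788 op 0.002
turn to mould frame [-0.005   0.0015  0.001 ]
```

Emit:
servo_tool(translation=[[0, -0.01, 0], [0, -0.02, 0], [0, -0.02, -0.01], [0, 0, -0.04], [0, 0, -0.04], [0, 0, -0.04], [0, 0, -0.02], [0, 0, 0]], turn=[[0, 0, 0], [0, 0, 0], [0, 0, 0], [0, 0, 0], [0, 0, 0], [0, 0, 0], [0, 0, 0], [0, 0, 0]])

```text
clock: 7.62
tool_pos: [0.4915, 0.1542, 0.203]
eef_rot: [0.591, 0.807, 0.003, 0.001]
contact_force: [-0.6, -0.4, -0.3]
opening: 0.003
finger_force: 0.0
```

```bash
python3 go.py .5443,-.1987,.20
```

```text
t 7.625 pos [0.4915 0.1542 0.203 ] q [-0.08  0.66 -0.5   1.95  0.51  0.65 -0.6 ]
toolx [-0.3016  0.9534  0.0015] toolz [ 0.0056  0.0033 -1.    ] x yaw 107.55
mould xy mm -85.2 -3.6 F [-0.6 -0.4 -0.3] ff 0.0 op 0.003
turn to mould frame [ 0.0063 -0.0015  0.0009]
.5443,-.1987,.20 shift [-0.3524 -0.0561  0.0021]
```

Emit:
servo_tool(translation=[[-0.044, -0.007, 0], [-0.044, -0.007, 0], [-0.044, -0.007, 0], [-0.044, -0.007, 0], [-0.044, -0.007, 0], [-0.044, -0.007, 0], [-0.044, -0.007, 0], [-0.044, -0.007, 0], [0, 0, 0]], turn=[[0, 0, 0], [0, 0, 0], [0, 0, 0], [0, 0, 0], [0, 0, 0], [0, 0, 0], [0, 0, 0], [0, 0, 0], [0, 0, 0]], grip=1)

```text
clock: 8.75
tool_pos: [0.5422, -0.2043, 0.1995]
eef_rot: [0.594, 0.805, -0.001, 0.0]
contact_force: [0.8, -0.2, -0.4]
opening: 0.987
finger_force: 0.0
```

```bash
python3 go.py .5443,-.1987,.08
python3 - <<'E'
from h import *
s=snap('top')
a=cv2.resize(s['img'][210:340,110:260],None,fx=5,fy=5,interpolation=cv2.INTER_CUBIC)[:600]
w=snap('wrist'); b=w['img']
c=np.zeros((600,800,3),np.uint8); c[:480,:640]=b; 
save({'img':a},'crop3.png'); save(w,'wrist3.png')
P=cloud(w); m=P[...,2]>.08; m&=(np.hypot(P[...,0]-.544,P[...,1]+.199)<.03); print(m.sum(), P[m].mean(0), cv2.minAreaRect((P[m][:,:2]*1000).astype(np.float32)))
E
```

```text
t 8.75 pos [ 0.5422 -0.2043  0.1995] q [ 0.6   0.75 -0.57  1.75  0.54  0.8   0.07]
toolx [-0.2945  0.9557 -0.0017] toolz [-7.e-04 -2.e-03 -1.e+00] x yaw 107.12
mould xy mm -144.7 -360.8 F [ 0.8 -0.2 -0.4] ff 0.0 op 0.987
turn to mould frame [-0.0012  0.0017 -0.0066]
.5443,-.1987,.08 shift [0.005  0.0038 0.1195]
23000 [ 0.5380052  -0.17866107  0.27340221] ((538.0562744140625, -186.5312042236328), (41.96723556518555, 38.968299865722656), 66.16987609863281)
```

View pics/crop3.png

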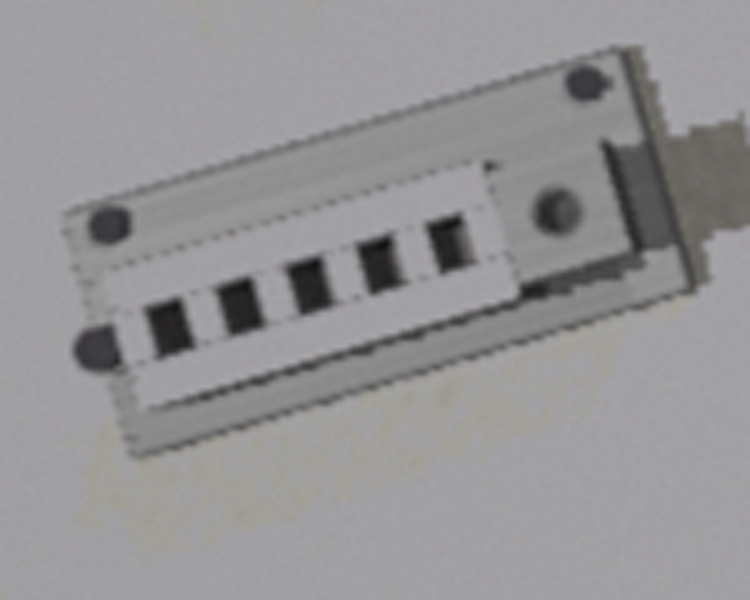

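View pics/wrist3.png

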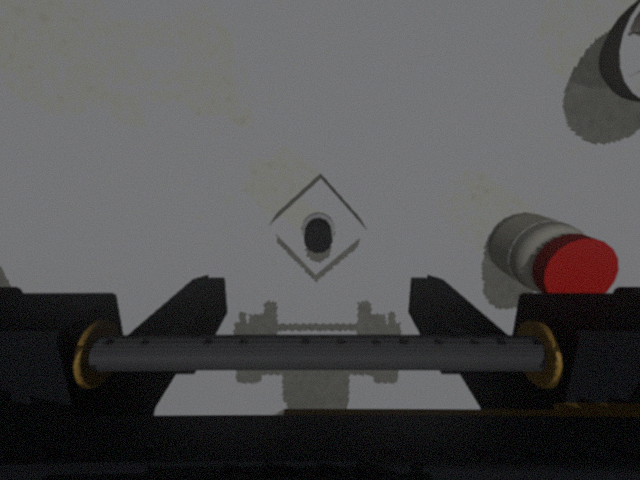

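The mould is fully closed: its blocks touch and the lugs overlap at (557,211). The wrist view shows the knob at about (318,236), with nothing near the fingers.

Run:
```python
from h import *
w=snap('wrist'); g=cv2.cvtColor(w['img'],cv2.COLOR_RGB2GRAY); 
P=cloud(w); m=(g<60); m[:160]=0;m[270:]=0;m[:,:285]=0;m[:,350:]=0
m&=(abs(P[...,2]-.088)<.004)
print(m.sum(),P[m].mean(0),cv2.minEnclosingCircle((P[m][:,:2]*1000).astype(np.float32)))
c=np.argwhere(m)[:,::-1]; print(c.mean(0),onplane(w,c.mean(0),.088))
```

```text
610 [ 0.54160539 -0.19900931  0.08879988] ((541.8872680664062, -199.56820678710938), 10.845779418945312)
[316.79344262 240.78852459] [[ 0.54166524 -0.19920597  0.088     ]]
```

Emit:
servo_tool(translation=[[0.0025, 0.0013, 0.02], [0.0025, 0.001, 0.025], [0, 0, 0.025], [0, 0, 0.02], [0, 0, 0.015], [0, 0, 0.01], [0, 0, 0.006], [0, 0, 0]], turn=[[0, 0, -0.006], [0, 0, 0], [0, 0, 0], [0, 0, 0], [0, 0, 0], [0, 0, 0], [0, 0, 0], [0, 0, 0]])

```text
clock: 9.9
tool_pos: [0.5432, -0.1942, 0.0804]
eef_rot: [0.589, 0.808, -0.0, 0.0]
contact_force: [0.1, 0.2, -0.4]
opening: 1.002
finger_force: 0.0
```

```bash
python3 go.py .543,-.199,.078
```

```text
t 9.9 pos [ 0.5432 -0.1942  0.0804] q [ 0.51  0.92 -0.44  1.83  0.69  0.55 -0.06]
toolx [-0.3072  0.9517 -0.    ] toolz [ 0. -0. -1.] x yaw 107.89
mould xy mm -140.7 -351.4 F [ 0.1  0.2 -0.4] ff 0.0 op 1.002
turn to mould frame [0.     0.     0.0068]
.543,-.199,.078 shift [-0.0045 -0.0017  0.0024]
```

Emit:
servo_tool(translation=[[-0.0045, -0.0017, 0.001], [0, 0, 0.001], [0, 0, 0]], turn=[[0, 0, 0.006], [0, 0, 0], [0, 0, 0]])

```text
clock: 10.28
tool_pos: [0.543, -0.1993, 0.0786]
eef_rot: [0.591, 0.807, 0.0, 0.0]
contact_force: [0.8, -0.4, 0.3]
opening: 0.997
finger_force: 0.0
```

Emit:
servo_tool(translation=[[0, 0, 0], [0, 0, 0], [0, 0, 0], [0, 0, 0], [0, 0, 0], [0, 0, 0], [0, 0, 0]], turn=[[0, 0, 0], [0, 0, 0], [0, 0, 0], [0, 0, 0], [0, 0, 0], [0, 0, 0], [0, 0, 0]], grip=0, grip_force=25)

```text
clock: 11.15
tool_pos: [0.5429, -0.1991, 0.0784]
eef_rot: [0.591, 0.807, -0.0, 0.0]
contact_force: [-0.1, -0.2, 0.4]
opening: 0.242
finger_force: 25.0
```

```bash
python3 go.py
```

```text
t 11.15 pos [ 0.5429 -0.1991  0.0784] q [ 0.52  0.92 -0.43  1.82  0.69  0.55 -0.06]
toolx [-3.013e-01  9.535e-01 -1.000e-04] toolz [-0.e+00 -1.e-04 -1.e+00] x yaw 107.53
mould xy mm -142.5 -356.1 F [-0.1 -0.2  0.4] ff 25.022470839321613 op 0.242
turn to mould frame [-0.      0.0001  0.0006]
```

Emit:
servo_tool(translation=[[0, 0, -0.01], [0, 0, -0.02], [0, 0, -0.025], [0, 0, -0.025], [0, 0, -0.02], [0, 0, -0.01], [0, 0, 0]], turn=[[0, 0, 0], [0, 0, 0], [0, 0, 0], [0, 0, 0], [0, 0, 0], [0, 0, 0], [0, 0, 0]])

```text
clock: 12.02
tool_pos: [0.5432, -0.1992, 0.1891]
eef_rot: [0.591, 0.807, 0.0, 0.001]
contact_force: [0.3, 0.4, -1.2]
opening: 0.24
finger_force: 25.0
```

```bash
python3 go.py .594,.109,.185
```

```text
t 12.025 pos [ 0.5432 -0.1992  0.1891] q [ 0.59  0.77 -0.56  1.77  0.56  0.77  0.05]
toolx [-3.011e-01  9.536e-01 -8.000e-04] toolz [ 1.2e-03 -5.0e-04 -1.0e+00] x yaw 107.53
mould xy mm -142.2 -356.2 F [ 0.3  0.4 -1.2] ff 25.00003533437848 op 0.24
turn to mould frame [0.0011 0.0008 0.0005]
.594,.109,.185 shift [0.2786 0.1412 0.004 ]
```

Emit:
servo_tool(translation=[[0.035, 0.0177, 0], [0.035, 0.0177, 0], [0.035, 0.0177, 0], [0.035, 0.0177, 0], [0.035, 0.0177, 0], [0.035, 0.0177, 0], [0.035, 0.0177, 0], [0.0336, 0.0173, 0], [0, 0, 0]], turn=[[0, 0, 0], [0, 0, 0], [0, 0, 0], [0, 0, 0], [0, 0, 0], [0, 0, 0], [0, 0, 0], [0, 0, 0], [0, 0, 0]])

```text
clock: 13.15
tool_pos: [0.593, 0.1139, 0.1878]
eef_rot: [0.589, 0.808, 0.001, -0.001]
contact_force: [-0.2, -0.4, -0.2]
opening: 0.237
finger_force: 25.0
```

```bash
python3 go.py .594,.109,.149
```

```text
t 13.15 pos [0.593  0.1139 0.1878] q [ 0.02  0.79 -0.52  1.69  0.51  0.8  -0.41]
toolx [-0.3071  0.9517  0.0033] toolz [-8.0e-04  3.2e-03 -1.0e+00] x yaw 107.89
mould xy mm -0.6 -72.6 F [-0.2 -0.4 -0.2] ff 25.00024183653295 op 0.237
turn to mould frame [ 0.0002 -0.0033  0.0067]
.594,.109,.149 shift [-0.005  -0.0006  0.0387]
```

Emit:
servo_tool(translation=[[0, 0, 0], [0, 0, 0.013], [0, 0, 0.013], [0, 0, 0.013], [0, 0, 0], [0, 0, 0]], turn=[[0, 0, 0], [0, 0, 0], [0, 0, 0], [0, 0, 0], [0, 0, 0], [0, 0, 0]])

```text
clock: 13.9
tool_pos: [0.5938, 0.1092, 0.1494]
eef_rot: [0.591, 0.807, 0.0, 0.0]
contact_force: [0.2, 0.6, -0.9]
opening: 0.237
finger_force: 25.0
```

```bash
python3 go.py .594,.109,.149
python3 - <<'E'
from h import *
t=snap('scene'); st=r.get_state(); p=st['tool_pos']
def f(X): return (proj(t,X)[0]+.5-[340,130])*6-.5
tip=p-[0,0,.0714]; print('tip',f(tip),'L',f([.595,.1093,.07]),'L-1',f([.5937,.1093,.07]))
a=cv2.resize(t['img'][130:230,340:440],None,fx=6,fy=6,interpolation=cv2.INTER_CUBIC); save({'img':a},'crop4.png')
E
```

```text
t 13.9 pos [0.5938 0.1092 0.1494] q [ 0.01  0.84 -0.48  1.72  0.55  0.73 -0.45]
toolx [-3.013e-01  9.535e-01  1.000e-04] toolz [ 2.e-04  2.e-04 -1.e+00] x yaw 107.53
mould xy mm -1.2 -77.3 F [ 0.2  0.6 -0.9] ff 25.00009180046618 op 0.237
turn to mould frame [ 0.0003 -0.0001  0.0006]
.594,.109,.149 shift [-0.0003  0.0001  0.0004]
tip [265.44911516 606.48916345] L [262.60203318 623.78790129] L-1 [262.46313199 620.39868169]
```

View pics/crop4.png

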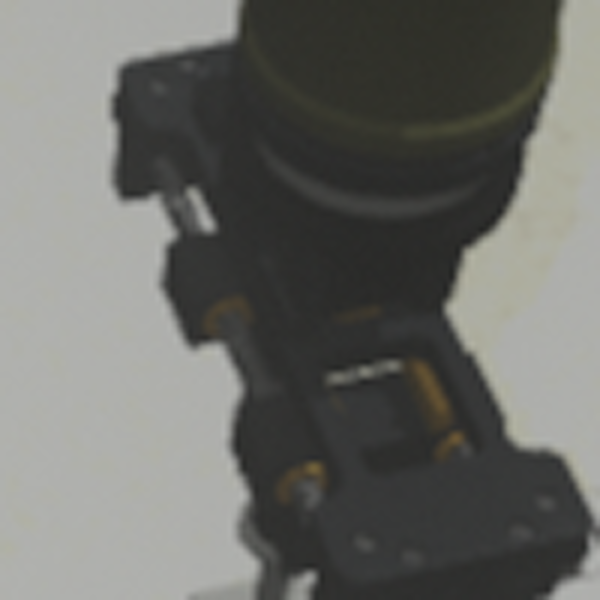

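The arm hides the hole in this view. The tip has about 4.5 mm of capture margin, so I'll insert slowly and watch the force.

Emit:
servo_tool(translation=[[0, 0, 0.004], [0, 0, 0.004], [0, 0, 0.004], [0, 0, 0.003], [0, 0, 0.003], [0, 0, 0]], turn=[[0, 0, 0], [0, 0, 0], [0, 0, 0], [0, 0, 0], [0, 0, 0], [0, 0, 0]])

```text
clock: 14.7
tool_pos: [0.5935, 0.109, 0.1312]
eef_rot: [0.591, 0.807, -0.0, -0.0]
contact_force: [0.3, -0.3, -1.4]
opening: 0.246
finger_force: 25.0
```

Emit:
servo_tool(translation=[[0, 0, 0.003], [0, 0, 0.003], [0, 0, 0.003], [0, 0, 0.003], [0, 0, 0.003], [0, 0, 0]], turn=[[0, 0, 0], [0, 0, 0], [0, 0, 0], [0, 0, 0], [0, 0, 0], [0, 0, 0]])

```text
clock: 15.45
tool_pos: [0.5935, 0.109, 0.1161]
eef_rot: [0.591, 0.807, -0.0, -0.0]
contact_force: [0.6, -0.3, -0.2]
opening: 0.238
finger_force: 25.0
```

Emit:
servo_tool(translation=[[0, 0, 0.003], [0, 0, 0.003], [0, 0, 0.003], [0, 0, 0.003], [0, 0, 0.003], [0, 0, 0]], turn=[[0, 0, 0], [0, 0, 0], [0, 0, 0], [0, 0, 0], [0, 0, 0], [0, 0, 0]])

```text
clock: 16.2
tool_pos: [0.5935, 0.109, 0.1011]
eef_rot: [0.591, 0.807, -0.0, -0.0]
contact_force: [-0.0, 0.3, -1.8]
opening: 0.24
finger_force: 25.0
```

Emit:
servo_tool(translation=[[0, 0, 0.002], [0, 0, 0.0015], [0, 0, 0.001], [0, 0, 0.0005], [0, 0, 0]], turn=[[0, 0, 0], [0, 0, 0], [0, 0, 0], [0, 0, 0], [0, 0, 0]])

```text
clock: 16.82
tool_pos: [0.5937, 0.1091, 0.0964]
eef_rot: [0.591, 0.807, 0.0, 0.0]
contact_force: [0.9, -0.4, -0.6]
opening: 0.236
finger_force: 25.0
```

Emit:
servo_tool(translation=[[0, 0, 0.0007], [0, 0, 0.0007], [0, 0, 0.0006], [0, 0, 0]], turn=[[0, 0, 0], [0, 0, 0], [0, 0, 0], [0, 0, 0]])

```text
clock: 17.32
tool_pos: [0.5937, 0.1091, 0.0963]
eef_rot: [0.591, 0.807, -0.0, 0.001]
contact_force: [-3.1, -1.3, 14.3]
opening: 0.24
finger_force: 25.0
```

Emit:
servo_tool(translation=[[0, 0, -0.001], [0, 0, -0.001], [0, 0, 0], [0, 0, 0], [0, 0, 0], [0, 0, 0]], turn=[[0, 0, 0], [0, 0, 0], [0, 0, 0], [0, 0, 0], [0, 0, 0], [0, 0, 0]], grip=1)

```text
clock: 18.08
tool_pos: [0.5936, 0.109, 0.0963]
eef_rot: [0.591, 0.807, -0.0, 0.0]
contact_force: [-0.3, 1.3, -0.1]
opening: 0.898
finger_force: 0.0
```

Emit:
servo_tool(translation=[[0, 0, -0.01], [0, 0, -0.02], [0, 0, -0.02], [0, 0, -0.02], [0.02, 0, -0.01], [0.02, 0, 0], [0.02, 0, 0], [0.016, 0.001, 0], [0, 0, 0]], turn=[[0, 0, 0], [0, 0, 0], [0, 0, 0], [0, 0, 0], [0, 0, 0], [0, 0, 0], [0, 0, 0], [0, 0, 0], [0, 0, 0]])

```text
clock: 19.2
tool_pos: [0.5708, 0.1841, 0.1761]
eef_rot: [0.59, 0.808, 0.0, -0.001]
contact_force: [0.1, -0.4, -0.3]
opening: 1.002
finger_force: 0.0
```

```bash
python3 go.py
python3 - <<'E'
from h import *
t=snap('scene'); P=cloud(t)
w=snap('wrist'); Q=cloud(w)
for n,A in (('scene',P),('wrist',Q)):
    m=(np.hypot(A[...,0]-.594,A[...,1]-.109)<.02)&(A[...,2]>.08)&(A[...,2]<.13); print(n,m.sum(),A[m].mean(0) if m.any() else '',np.percentile(A[m][:,2],[50,95]) if m.any() else '')
a=np.zeros((480,780,3),np.uint8); a[:,:480]=w['img'][:,80:560]; b=cv2.resize(t['img'][180:280,350:450],None,fx=3,fy=3); a[:300,480:780]=b; save({'img':a},'c5.png')
E
```

```text
t 19.2 pos [0.5708 0.1841 0.1761] q [-0.11  0.8  -0.5   1.71  0.51  0.77 -0.55]
toolx [-3.046e-01  9.525e-01  9.000e-04] toolz [-8.e-04  7.e-04 -1.e+00] x yaw 107.73
mould xy mm -0.6 1.1 F [ 0.1 -0.4 -0.3] ff 0.0 op 1.002
turn to mould frame [-0.0005 -0.0009  0.004 ]
scene 175 [0.59996781 0.1078984  0.09928854] [0.10345049 0.10736361]
wrist 194 [0.59441431 0.10610391 0.10158628] [0.1066752  0.10774694]
```

View pics/c5.png

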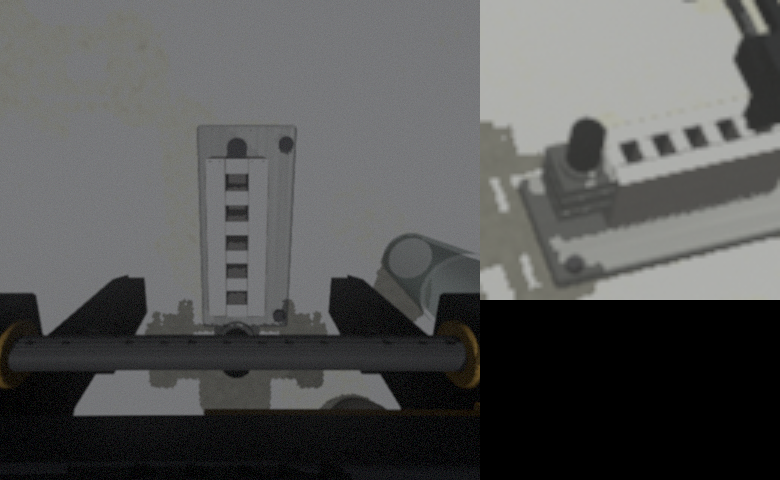

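Wrist view: the halves are closed and centred between the fingers, columns 207–267. Scene crop: the knob stands upright at (586,145) with its collar on the lug. The knob top measures about 0.107 m against 0.106 m expected, so the pin is seated. Now the pinch.

Emit:
servo_tool(translation=[[0, 0, 0.02], [0, 0, 0.025], [0, 0, 0.025], [0, 0, 0.02], [0, 0, 0.015], [0, 0, 0.01], [0, 0, 0.006], [0, 0, 0.002], [0, 0, 0], [0, 0, 0]], turn=[[0, 0, 0], [0, 0, 0], [0, 0, 0], [0, 0, 0], [0, 0, 0], [0, 0, 0], [0, 0, 0], [0, 0, 0], [0, 0, 0], [0, 0, 0]])

```text
clock: 20.55
tool_pos: [0.572, 0.182, 0.0539]
eef_rot: [0.591, 0.807, 0.0, 0.0]
contact_force: [0.1, -0.8, 0.2]
opening: 1.0
finger_force: 0.0
```

```bash
python3 go.py
```

```text
t 20.55 pos [0.572  0.182  0.0539] q [-0.17  0.97 -0.37  1.76  0.63  0.53 -0.65]
toolx [-0.3012  0.9536  0.    ] toolz [ 8.e-04  3.e-04 -1.e+00] x yaw 107.53
mould xy mm -0.1 -1.4 F [ 0.1 -0.8  0.2] ff 0.0 op 1.0
turn to mould frame [ 0.0008 -0.      0.0005]
```

Emit:
servo_tool(translation=[[0, -0.0007, 0], [0, 0, 0], [0, 0, 0], [0, 0, 0], [0, 0, 0], [0, 0, 0], [0, 0, 0], [0, 0, 0]], turn=[[0, 0, 0], [0, 0, 0], [0, 0, 0], [0, 0, 0], [0, 0, 0], [0, 0, 0], [0, 0, 0], [0, 0, 0]], grip=0, grip_force=40)

```text
clock: 21.55
tool_pos: [0.571, 0.1816, 0.0534]
eef_rot: [0.591, 0.807, -0.0, 0.0]
contact_force: [-0.3, 0.7, -0.0]
opening: 0.491
finger_force: 40.0
```

```bash
python3 go.py
```

```text
t 21.55 pos [0.571  0.1816 0.0534] q [-0.18  0.97 -0.37  1.76  0.63  0.53 -0.65]
toolx [-3.013e-01  9.535e-01 -1.000e-04] toolz [ 0.e+00 -1.e-04 -1.e+00] x yaw 107.53
mould xy mm -1.2 -1.4 F [-0.3  0.7 -0. ] ff 39.999802988022566 op 0.491
turn to mould frame [-0.      0.0001  0.0006]
```

```bash
python3 -c "
from plant import r
print(r.finish_job())"
```

```text
the job is handed in; nothing more can be done
None
```

I handed the job in at about 21.6 s: the mould is closed, the pin is in with its collar seated on the top lug, and the gripper is holding the halves shut at 40 N. The jar, bowl and beaker were not touched.

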